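Seat the pawl cartridge and hold the belt tensioner back

TASK

The lathe's belt tensioner stands on the bench and a new belt is about to go on: press the yellow cap of the pawl cartridge down until it sits fully home on its aluminium housing. Then push the sprung blue arm back by its red tab, away from the black stop post it rests on, past the click of the pawl and on until the arm is close to or against the other stop post. Finish while still holding it pushed back there, so that your push and not the pawl carries the spring; do not knock the wax tin, the sanding block or the bolt lying round it.

Things in the scene. Friction and masses are not known exactly. Their poses are not given: they have to be found in the camera images.
- tensioner: belt tensioner, fixed on the bench: grey plate 140 x 230 x 8 mm, x -65 to 75 and y -128 to 102 mm in its frame, origin on its underside. In this frame the arm's vertical pivot is at (0, 75) mm; at rest the arm points from there to -y, turned 0.35 rad towards -x, and it is pushed towards +x. Tallest parts: raised cap 60 mm, tab 58 mm; two black stop posts are 25 mm high
- housing_top (a point): middle of the top of the aluminium housing of the pawl cartridge (54 mm along x, 40 mm along y, top at z = 36 mm), fixed; axes as the tensioner's; the yellow cap comes down onto it. The tall lathe headstock stands to the right, beyond world y = -0.27 m for x over 0.45 m: pass in front of it or above
- pawl_cap (a joint): travel of the yellow cap with the cartridge under it, straight down into the housing, in m: 0 = standing 16 mm proud with its red band showing, 0.016 = fully home (cap's underside on the housing). It starts 11 to 16 mm proud. Stiff fit: about 8 N moves it, a little more when fast; it stays where it is left.
- cap_top (a point): centre of the top face of the yellow cap (44 x 36 mm, 8 mm thick); moves with the cap; z = 44 mm when fully home. Axes as the tensioner's.
- tension_arm (a joint): angle of the blue arm in rad, counter-clockwise from above: 0 = at rest on its first stop post; pushed back it grows; with the cap home its toe meets the pawl at about 0.33 and clicks past at about 0.49 (caught there if let go); 0.78 = other stop post. A spring drives it back: 8 N at the tab at rest, 14 N at the far stop, some 6 N more on the pawl's ramp
- push_tab (a point): centre of the red tab upright on the arm, 105 mm from the pivot: 10 mm thick in the push direction, 30 mm along the arm, from z = 22 mm (top of the blue arm) to 58 mm; centre z = 40 mm. x axis: direction of the push (tangent to the arc); y axis: along the arm to the pivot; both turn with the arm. The side it is pushed from is free
- pivot_axis (a point): point on the vertical pivot axis of the arm, 40 mm above the bench; axes as the tab's. A black idler pulley of 40 mm diameter, top at 45 mm, stands on the arm 50 mm from the pivot
- pawl (a joint): how far the brass pawl is pushed back into its cartridge, in m: 0 = fully out (sprung), about 0.006 while the arm's toe rides over it, 0 again after the click
- wax_tin: bystander: round wax tin, 70 mm across, 32 mm high, behind the tensioner on the left; origin at its underside; leave it alone
- sanding_block: bystander: wooden sanding block 108 x 74 x 27 mm behind the tensioner on the right; origin at its underside; leave it alone
- hex_bolt_1: bystander: loose hexagon bolt 42 x 61 x 25 mm to the right of the pawl housing; origin at its underside; leave it alone

How it is judged:
By the outcome, as a careful person would: the job done as asked, in the order asked, and still so for the second after the job is handed in, while the arm keeps its last pose, push and grip.
It also fails if it takes over 38 s, if anything falls off the work surface, if the arm or the gripper's body presses on something with over 40 N, if the wrist force passes 120 N, or if a joint passes its speed limit or range.

ROBOT

A 6-joint arm with a two-finger parallel gripper is mounted at the origin on a cart in front of the work surface, level with it; the furniture and walls round the work are solid. World frame = base frame: x ahead of the robot, y to its left, z up, the work surface at z = 0. Lengths are in mm, angles in rad, forces in N, time in s.
With the tool pointing down it reaches from about 350 to 975 mm from the base axis. Payload 4.9 kg.
Tool frame: the origin (TCP) lies at the very end of the fingers, on their centre line; the grasp point (between the pads) lies 19 mm behind it; z points along the fingers, y is the line along which they close (so a half turn about z gives the same grasp; the last joint's range is limited). The gripper opens to 85 mm and grips with 20 to 120 N. Pads are 22 mm wide; open, the fingers measure 114 mm over their backs; the gripper's body (76 mm by 85 mm) begins 54 mm behind the grasp point. The pads swing forward as they close: fully open they stand 13 mm farther back than shut.
Start: joints at [1.221, 0.053, 1.613, -0, 1.476, -0.119], TCP at [142.964, 608.41, 231.304] pointing down, gripper open.
Joint ranges: [-3.01, 3.01], [-1.01, 2.22], [0.06, 2.58], [-1.02, 4.17], [0.09, 2.62], [-3.14, 3.14]. Speed limits (rad/s): [2.57, 2.57, 3.14, 3.14, 3.14, 3.14].

INTERFACE

Orientations are given as [roll, pitch, yaw] about the fixed x, y, z axes, in that order (R = Rz(yaw) Ry(pitch) Rx(roll)).
In Python, from cell import manip gives the robot as it stands.
- The arm moves only by the tool jog_arm, never from a script. Its argument "moves" is a list of rows, each an object with "slide": the shift along the world's x, y, z in units of 0.03 m (1.0 is 0.03 m), a list of three; "spin": the turn about the world's z in units of 5 degrees (1.0 is 5 degrees). In form: [{"slide": [dx, dy, dz], "spin": spin}, ...]. A call has 1 to 10 rows; each row shifts and turns the commanded pose from where the row before left it; what a row does not reach is not made up. A row lasts 1/12 s, in which the tool goes at most 41.7 mm and 7.16 degrees, less where a joint would pass 70% of its speed; a pose out of reach is approached as far as the arm can. A call with a number of a shift or a turn outside -1 to 1 is refused whole. A call with a gripper value outside its range is refused whole. "jaw" is the closure, from 0 (fully open) to 1 (shut), set as the call begins (left out, the last holds). The fingers move at their own pace and stop on an object; "force" is the grip in N (left out, the last holds). Time passes only in rows, so rows that do not move let the fingers close. It gives the time, the measured TCP pose, the force, the opening and the grip force at its end, in the units of the state.
- manip.get_state(): the state, without advancing time (a new reading comes with each control period).
- manip.snapshot(name): name is "scene" or "top" or "wrist"; returns (picture, depth): 420x560x3 uint8, blue, green, red; 420x560 float32, mm along the optical axis (not along the pixel's ray), 0 where there is no reading.
- manip.camera_params(name): a dict with "fx", "fy", "cx", "cy" (pixels), "rvec" (rotation vector, rad) and "tvec" (3), from world to camera coordinates, as OpenCV has them. Camera axes: x right, y down, z forward; pixel columns grow to the right and rows downward; lengths in mm; the calibration is good to about 2 mm. A picture is of the moment at which its call begins: read the wrist's pose just before it. camera_params takes no time and is no camera call; for the wrist camera it gives the pose at the moment of the call.
- manip.close_job(): hands the job in; it is judged then, once.
The state is a dict: "time_s": time; "joint_positions": joint angles; "qd": joint speeds; "effort": joint torques, N m; "position": TCP position; "tcp_rot": TCP orientation; "wrist_force": force on the tool from outside, world axes, zero at the start; "ft_torque": the same for the moment, N m; "grip_width": finger opening in mm; "finger_force": force on a finger pad.
Only numpy, scipy, OpenCV 4.12 (cv2) and the standard library are available. Lean on these libraries where they do the work, as an engineer would, in place of code of your own. Each camera call takes 0.05 s, during which the arm holds its last target. There are 200 camera calls.

## Working session

There is one attempt and no reset: what is moved stays moved. The work goes in short steps, Python scripts to look and compute and a tool call to move; the robot and the scene stay as the last step left them, time stands still between calls to the robot, and variables do not carry over. Pictures are saved under pics/ and viewed, at most 10 in all, crops included, and the job is handed in when it is done.

Besides the shell and the picture viewer there is one more tool, called after "Emit:" by a JSON object that holds its "api" and its "payload", one argument or row to a line. jog_arm: Moves the arm, as the interface text tells. Its arguments: {"type":"object","properties":{"moves":{"type":"array","items":{"type":"object","properties":{"slide":{"type":"array","items":{"type":"number"}},"spin":{"type":"number"}}}},"jaw":{"type":"number"},"force":{"type":"number"}},"required":["moves"]}

```bash
mkdir -p pics; cat > h.py <<'E'
import numpy as np, cv2
from cell import manip
def cam(n):
    p=manip.camera_params(n); R=cv2.Rodrigues(np.array(p['rvec'],float))[0]
    return p,R,np.array(p['tvec'],float).ravel()
def pts(n,d):
    p,R,t=cam(n); v,u=np.mgrid[:d.shape[0],:d.shape[1]]
    X=np.stack([(u-p['cx'])/p['fx']*d,(v-p['cy'])/p['fy']*d,d],-1)
    return (X-t)@R
E
python3 - <<'E'
from h import *
s=manip.get_state(); print(s)
for n in('top','scene'):
    im,d=manip.snapshot(n); cv2.imwrite(f'pics/{n}0.png',im); np.save(f'pics/{n}0.npy',d)
    P=pts(n,d); hsv=cv2.cvtColor(im,cv2.COLOR_BGR2HSV)
    for c,lo,hi in(('yel',(20,120,90),(35,255,255)),('red',(0,150,80),(6,255,255)),('blue',(100,120,60),(125,255,255))):
        m=cv2.inRange(hsv,lo,hi); k,l,st,ce=cv2.connectedComponentsWithStats(m)
        for i in range(1,k):
            if st[i,4]>40:
                q=P[(l==i)&(d>0)]; print(n,c,st[i],ce[i].round(),np.median(q,0).round(1) if len(q) else 0, np.percentile(q[:,2],[5,95]).round(1) if len(q) else 0)
E
```

```text
{'time_s': 0.0, 'joint_positions': array([ 1.22102571e+00,  5.33891519e-02,  1.61430473e+00,  7.23493443e-06,
        1.47599589e+00, -1.19003496e-01]), 'qd': array([ 0.00030981,  0.0008348 , -0.00051638,  0.0016336 , -0.00281049,
       -0.00063563]), 'effort': array([ 9.37729892e-04, -3.93688059e+01, -3.70177889e+01,  6.85137775e-05,
        6.99604323e-03, -1.48270686e-05]), 'position': array([142.73624748, 607.83926844, 230.03658737]), 'tcp_rot': array([-3.13951122e+00, -2.56126164e-04,  2.91082457e+00]), 'wrist_force': array([ 0.04973509, -0.20859407,  0.02259974]), 'ft_torque': array([ 0.0209703 , -0.0246954 , -0.05271394]), 'finger_force': 0.0, 'grip_width': 85.68695804592306}
top yel [382  43  15  19 192] [390.  53.] [ 845.  -196.8  134.6] [123.2 157.6]
top yel [400  99  26  64 267] [412. 130.] [ 749.6 -269.6    6. ] [0.6 8.8]
top yel [318 240  21  25 479] [328. 252.] [496.  -97.6  55.9] [52.9 58.5]
top red [276 266  15  10  71] [283. 270.] [461.6 -17.3  58. ] [54.2 60.7]
top blue [223 239  18  17 158] [232. 247.] [501.8  76.5  36. ] [33.2 38.9]
top blue [240 249   8  10  42] [244. 253.] [494.2  56.3  22.3] [19.8 25.3]
top blue [263 259  40  24 237] [282. 272.] [459.2 -14.4  22.5] [19.6 25. ]
scene yel [281  28   5  10  43] [283.  33.] [1079.1 -913.9  246.2] [229.  259.6]
scene yel [225 111  10  17  99] [229. 120.] [ 847.6 -196.6  132.5] [ 37.9 157.1]
scene yel [260 155  32  18  91] [276. 163.] [ 739.5 -264.9    6.8] [1.4 8.7]
scene yel [323 190  25  14 208] [335. 196.] [495.9 -95.2  55.9] [50.4 57.5]
scene red [327 201  13   7  42] [333. 204.] [493.1 -82.6  42.1] [37.  46.5]
scene red [329 214  12  19 164] [335. 223.] [460.6 -14.2  45.3] [28.  58.7]
scene blue [338 225  11   9  52] [343. 229.] [448.3 -35.9  21.6] [17.5 23.2]
```

```bash
python3 - <<'E'
import cv2
a=cv2.imread('pics/top0.png')[170:340,170:400];cv2.imwrite('pics/c1.png',cv2.resize(a,None,fx=3.4,fy=3.4,interpolation=cv2.INTER_CUBIC))
E
```

```text
(no output)
```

View pics/c1.png

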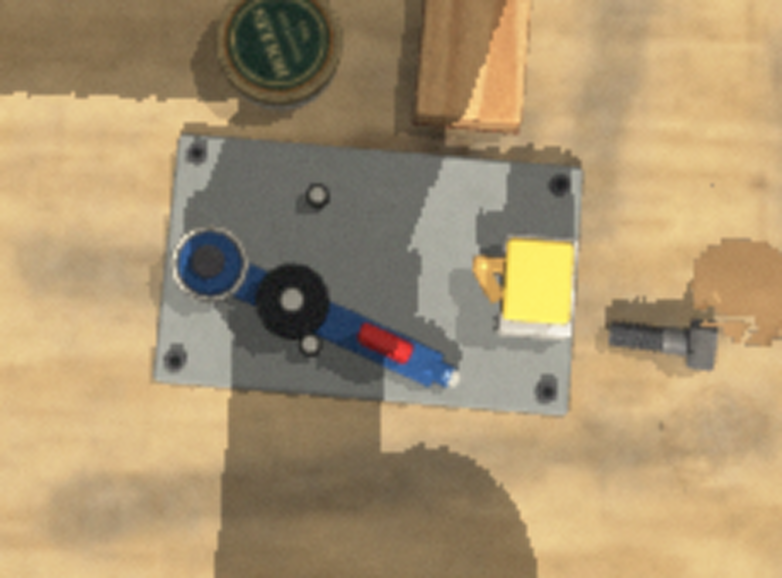

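View pics/scene0.png

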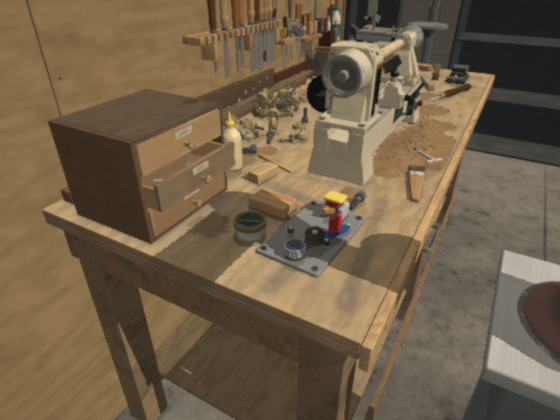

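The top crop shows the pivot at (210,262), the red tab at (385,343), the yellow cap at (538,282) with its pawl on the left, and the bolt to the right. The scene view agrees. Next I'll cast rays for these points.

```bash
python3 - <<'E'
from h import *
p,R,t=cam('top')
def ray(u,v,z):
    d=R.T@np.array([(u-p['cx'])/p['fx'],(v-p['cy'])/p['fy'],1]); o=-R.T@t
    return o+d*(z-o[2])/d[2]
C=np.array([(180,133),(582,168),(570,413),(155,380)])/3.4+170
W=np.array([ray(*c,8)[:2] for c in C]); print(W.round(1), np.linalg.norm(W-np.roll(W,-1,0),axis=1).round())
L=np.array([(75,102),(75,-128),(-65,-128),(-65,102)],float)
a,b=L-L.mean(0),W-W.mean(0); th=np.arctan2((a[:,0]*b[:,1]-a[:,1]*b[:,0]).sum(),(a*b).sum())
Rz=np.array([[np.cos(th),-np.sin(th)],[np.sin(th),np.cos(th)]]); T=W.mean(0)-Rz@L.mean(0)
print('yaw',th,'T',T)
for n,q in(('pivot',(0,75)),('tab',(-105*np.sin(.35),75-105*np.cos(.35)))): print(n,(Rz@q+T).round(1))
im=cv2.imread('pics/top0.png');h=cv2.cvtColor(im,cv2.COLOR_BGR2HSV);d=np.load('pics/top0.npy');P=pts('top',d)
m=cv2.inRange(h,(20,120,90),(35,255,255));m[:235]=0;m[270:]=0;m[:,:316]=0
c=max(cv2.findContours(m,0,2)[0],key=cv2.contourArea);r=cv2.minAreaRect(c);print(r,'cap',ray(*r[0],57).round(1), [ray(*x,57).round(1)[:2] for x in cv2.boxPoints(r)])
q=P[cv2.erode(m,np.ones((5,5)))>0];print('capz',np.median(q,0).round(1))
v=ray(385/3.4+170,343/3.4+170,58);print('tab',v, 'pivotpx',ray(210/3.4+170,262/3.4+170,36))
E
```

```text
[[ 578.9   99.6]
 [ 564.9 -127.7]
 [ 427.9 -121.4]
 [ 440.6  107.1]] [228. 137. 229. 138.]
yaw -0.056383457023581406 T [498.80284353   2.70031742]
pivot [503.   77.6]
tab [461.5 -18.9]
((328.0, 252.0), (24.0, 20.0), 90.0) cap [496.1 -97.7  57. ] [array([517.5, -79.4]), array([ 518.4, -115.7]), array([ 475. , -115.8]), array([474.1, -79.8])]
capz [495.9 -97.7  56.1]
tab [460.28603988 -17.73542674  58.        ] pivotpx [503.1684181   77.43395313  36.        ]
```

Emit:
{"api": "jog_arm", "payload": {
  "jaw": 1,
  "moves": [
    {"slide":[0.9,-0.5,0]},
    {"slide":[0.9,-0.8,0]},
    {"slide":[0.8,-1,0]},
    {"slide":[0.8,-1,0]},
    {"slide":[0.8,-1,0]},
    {"slide":[0.8,-1,0]},
    {"slide":[0.8,-1,0]},
    {"slide":[0.8,-1,0]},
    {"slide":[0.8,-1,0]},
    {"slide":[0.8,-1,0]}
  ]
}}

```text
validation failed for argument at $.mo...
```

Emit:
{"api": "jog_arm", "payload": {
  "moves": [
    {"slide":[0.8,-1,0]},
    {"slide":[0.7,-1,0]},
    {"slide":[0.7,-1,0]},
    {"slide":[0.6,-1,0]},
    {"slide":[0.5,-1,0]},
    {"slide":[0.2,-1,0]},
    {"slide":[0,-1,0]},
    {"slide":[0,-1,0]},
    {"slide":[0,-1,0]},
    {"slide":[0,-1,0]}
  ]
}}

```text
validation failed for argument at $.mo...
```

Emit:
{"api": "jog_arm", "payload": {
  "jaw": 1,
  "moves": [
    {"slide":[0.9,-0.5,0],"spin":0},
    {"slide":[0.9,-0.8,0],"spin":0},
    {"slide":[0.8,-1,0],"spin":0},
    {"slide":[0.8,-1,0],"spin":0},
    {"slide":[0.8,-1,0],"spin":0},
    {"slide":[0.8,-1,0],"spin":0},
    {"slide":[0.8,-1,0],"spin":0},
    {"slide":[0.8,-1,0],"spin":0},
    {"slide":[0.8,-1,0],"spin":0},
    {"slide":[0.8,-1,0],"spin":0}
  ]
}}

```text
time_s: 0.93
position: [389.5, 327.7, 230.9]
tcp_rot: [-3.141, -0.0, 2.911]
wrist_force: [1.2, 0.1, -0.7]
grip_width: 0.0
finger_force: 0.0
```

Emit:
{"api": "jog_arm", "payload": {
  "moves": [
    {"slide":[0.5,-1,0],"spin":0},
    {"slide":[0.5,-1,0],"spin":0},
    {"slide":[0.5,-1,0],"spin":0},
    {"slide":[0.5,-1,0],"spin":0},
    {"slide":[0.5,-1,0],"spin":0},
    {"slide":[0.5,-1,0],"spin":0},
    {"slide":[0.5,-1,0],"spin":0},
    {"slide":[0.07,-1,0],"spin":0},
    {"slide":[0,-1,0],"spin":0},
    {"slide":[0,-1,0],"spin":0}
  ]
}}

```text
time_s: 1.77
position: [495.8, 27.9, 230.7]
tcp_rot: [-3.141, -0.001, 2.911]
wrist_force: [0.5, -0.2, 0.6]
grip_width: 0.1
finger_force: 0.0
```

Emit:
{"api": "jog_arm", "payload": {
  "moves": [
    {"slide":[0,-1,0],"spin":0},
    {"slide":[0,-1,-0.5],"spin":0},
    {"slide":[0,-1,-1],"spin":0},
    {"slide":[0,-0.8,-1],"spin":0},
    {"slide":[0,-0.43,-1],"spin":0},
    {"slide":[0,0,-0.8],"spin":0},
    {"slide":[0,0,0],"spin":0},
    {"slide":[0,0,0],"spin":0}
  ]
}}

```text
time_s: 2.43
position: [494.6, -96.6, 101.2]
tcp_rot: [3.141, -0.004, 2.91]
wrist_force: [-0.1, 1.2, 1.4]
grip_width: -0.2
finger_force: 0.0
```

Emit:
{"api": "jog_arm", "payload": {
  "moves": [
    {"slide":[0,0,-0.7],"spin":0},
    {"slide":[0,0,-0.6],"spin":0},
    {"slide":[0,0,0],"spin":0},
    {"slide":[0,0,-0.1],"spin":0},
    {"slide":[0,0,-0.1],"spin":0},
    {"slide":[0,0,-0.1],"spin":0},
    {"slide":[0,0,0],"spin":0}
  ]
}}

```text
time_s: 3.02
position: [497.0, -97.1, 55.9]
tcp_rot: [-3.141, 0.002, 2.911]
wrist_force: [0.8, 0.8, 0.5]
grip_width: 0.2
finger_force: 0.0
```

Emit:
{"api": "jog_arm", "payload": {
  "moves": [
    {"slide":[0,0,-0.1],"spin":0},
    {"slide":[0,0,-0.1],"spin":0},
    {"slide":[0,0,0],"spin":0},
    {"slide":[0,0,0],"spin":0}
  ]
}}

```text
time_s: 3.35
position: [497.0, -97.1, 50.2]
tcp_rot: [3.142, 0.002, 2.911]
wrist_force: [-1.1, 0.6, 4.7]
grip_width: -0.1
finger_force: 2.5
```

Emit:
{"api": "jog_arm", "payload": {
  "moves": [
    {"slide":[0,0,-0.1],"spin":0},
    {"slide":[0,0,-0.07],"spin":0},
    {"slide":[0,0,0],"spin":0},
    {"slide":[0,0,0],"spin":0}
  ]
}}

```text
time_s: 3.68
position: [497.0, -97.2, 44.9]
tcp_rot: [3.142, 0.002, 2.911]
wrist_force: [0.4, 1.5, 6.1]
grip_width: 0.2
finger_force: 2.6
```

Emit:
{"api": "jog_arm", "payload": {
  "moves": [
    {"slide":[0,0,-0.05],"spin":0},
    {"slide":[0,0,0],"spin":0},
    {"slide":[0,0,0],"spin":0}
  ]
}}

```text
time_s: 3.93
position: [497.1, -97.2, 43.9]
tcp_rot: [3.142, 0.002, 2.911]
wrist_force: [-1.6, 1.5, 8.6]
grip_width: 0.1
finger_force: 4.3
```

Emit:
{"api": "jog_arm", "payload": {
  "moves": [
    {"slide":[0,0,-0.05],"spin":0},
    {"slide":[0,0,0],"spin":0},
    {"slide":[0,0,0],"spin":0}
  ]
}}

```text
time_s: 4.18
position: [497.2, -97.2, 43.7]
tcp_rot: [-3.141, 0.001, 2.911]
wrist_force: [-5.8, 2.2, 17.0]
grip_width: -0.1
finger_force: 8.7
```

Emit:
{"api": "jog_arm", "payload": {
  "moves": [
    {"slide":[0,0,-0.04],"spin":0},
    {"slide":[0,0,0],"spin":0},
    {"slide":[0,0,0],"spin":0}
  ]
}}

```text
time_s: 4.43
position: [497.2, -97.3, 43.6]
tcp_rot: [-3.141, 0.0, 2.911]
wrist_force: [-9.0, 2.8, 23.7]
grip_width: -0.1
finger_force: 12.1
```

Emit:
{"api": "jog_arm", "payload": {
  "moves": [
    {"slide":[0,0,0.3],"spin":0},
    {"slide":[0,0,0.9],"spin":0},
    {"slide":[0,0,1],"spin":-0.5},
    {"slide":[-0.7,0.5,0],"spin":-0.5},
    {"slide":[-0.8,0.8,0],"spin":-0.5},
    {"slide":[-0.9,0.9,0],"spin":-0.5},
    {"slide":[0,0.96,0],"spin":0},
    {"slide":[0,0,0],"spin":0},
    {"slide":[0,0,0],"spin":0}
  ]
}}

```text
time_s: 5.18
position: [423.5, -1.3, 105.2]
tcp_rot: [-3.141, 0.0, 2.739]
wrist_force: [-0.5, -0.1, -0.6]
grip_width: 0.2
finger_force: 0.0
```

```bash
python3 - <<'E'
from h import *
s=manip.get_state();print(s['position'],s['tcp_rot'],s['wrist_force'])
for n in('top','scene','wrist'):
    im,d=manip.snapshot(n); cv2.imwrite(f'pics/{n}1.png',im)
    P=pts(n,d); hsv=cv2.cvtColor(im,cv2.COLOR_BGR2HSV)
    for c,lo,hi in(('yel',(20,120,90),(35,255,255)),('red',(0,150,80),(6,255,255))):
        m=cv2.inRange(hsv,lo,hi); k,l,st,ce=cv2.connectedComponentsWithStats(m)
        for i in range(1,k):
            if st[i,4]>30:
                q=P[(l==i)&(d>0)]
                if len(q): print(n,c,st[i],ce[i].round(),np.median(q,0).round(1), np.percentile(q[:,2],[5,95]).round(1))
E
```

```text
[423.52851332  -1.29461208 105.24657547] [-3.14122171e+00  3.30271632e-04  2.73896570e+00] [-0.47722427 -0.10133028 -0.57506747]
top yel [383  43  14  19 189] [390.  53.] [ 844.9 -196.7  134.3] [123.6 158. ]
top yel [400  99  26  64 261] [412. 130.] [ 750.8 -269.9    5.9] [0.8 9. ]
top yel [317 241  21  24 367] [328. 251.] [ 500.8 -100.7   44.2] [41.  47.2]
scene yel [281  28   5  10  42] [283.  33.] [1079.  -913.4  247.7] [231.9 259.5]
scene yel [225 111  10  17 100] [229. 121.] [ 847.3 -196.5  132.3] [ 36.1 155.9]
scene yel [260 155  32  17  89] [276. 163.] [ 741.5 -268.3    6.4] [0.6 8.8]
scene yel [323 195  24  14 203] [335. 201.] [494.8 -93.4  44.2] [39.4 46. ]
scene red [326 206  11   6  39] [331. 209.] [496.8 -82.5  29.9] [26.6 34.5]
scene red [329 214  12  18 158] [335. 223.] [460.3 -13.7  44.5] [28.7 58.8]
wrist yel [180 357   6   8  35] [183. 360.] [ 498.7 -113.2   45.4] [ 31.1 170.7]
```

View pics/wrist1.png

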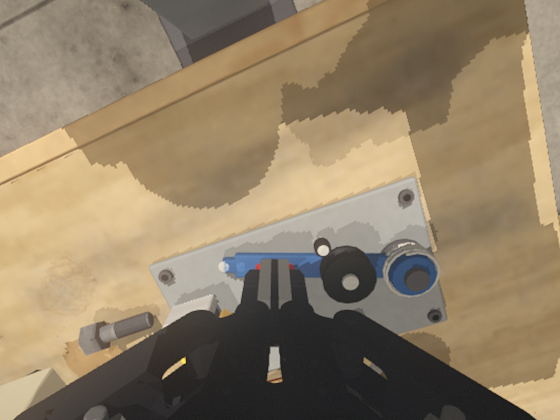

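The wrist view shows the fingertips at (275,265), centred across the tab and square to the arm at (322,262). The cap's top measures 44.2 mm, which is home. Going down to tab height now.

Emit:
{"api": "jog_arm", "payload": {
  "moves": [
    {"slide":[0,0,-0.9],"spin":0},
    {"slide":[0,0,-0.9],"spin":0},
    {"slide":[0,0,-0.6],"spin":0},
    {"slide":[0,0,0],"spin":0},
    {"slide":[0.3,-0.13,0],"spin":0},
    {"slide":[0.2,-0.09,0],"spin":0},
    {"slide":[0.1,-0.04,0],"spin":0},
    {"slide":[0,0,0],"spin":0},
    {"slide":[0,0,0],"spin":0}
  ]
}}

```text
time_s: 6.08
position: [442.8, -10.3, 34.4]
tcp_rot: [3.141, 0.001, 2.736]
wrist_force: [0.7, 0.2, -0.9]
grip_width: -0.1
finger_force: 0.0
```

```bash
python3 - <<'E'
import numpy as np
# TCP path: center at tangent offset -16 from tab centre at arm angle a
pv=np.array([503,77.5]);prev=np.array([442.06,-10.5])
for a in np.arange(0,.90,np.radians(5)):
    ph=-.406+a;u=np.array([np.cos(ph),np.sin(ph)]);r=np.array([np.sin(ph),-np.cos(ph)])
    c=pv+105*r-16*u;print(round(a,3),c.round(1),((c-prev)/30).round(2));prev=c
E
```

```text
0.0 [446.8 -12.6] [ 0.16 -0.07]
0.087 [454.9 -17.2] [ 0.27 -0.15]
0.175 [463.3 -21. ] [ 0.28 -0.13]
0.262 [472.1 -24.1] [ 0.29 -0.1 ]
0.349 [481.1 -26.4] [ 0.3  -0.08]
0.436 [490.2 -27.9] [ 0.3  -0.05]
0.524 [499.4 -28.7] [ 0.31 -0.02]
0.611 [508.7 -28.6] [0.31 0.  ]
0.698 [517.9 -27.7] [0.31 0.03]
0.785 [527. -26.] [0.3  0.06]
0.873 [536.  -23.5] [0.3  0.08]
```

Emit:
{"api": "jog_arm", "payload": {
  "moves": [
    {"slide":[0.16,-0.07,0],"spin":0},
    {"slide":[0.14,-0.08,0],"spin":0.5},
    {"slide":[0.13,-0.07,0],"spin":0.5},
    {"slide":[0.14,-0.07,0],"spin":0.5},
    {"slide":[0.14,-0.06,0],"spin":0.5},
    {"slide":[0,0,0],"spin":0},
    {"slide":[0,0,0],"spin":0}
  ]
}}

```text
time_s: 6.67
position: [461.2, -20.0, 33.1]
tcp_rot: [-3.141, -0.007, 2.911]
wrist_force: [-8.5, 1.3, 6.1]
grip_width: 0.1
finger_force: 4.2
```

```bash
cat > look.py <<'E'
import sys
from h import *
s=manip.get_state();print(s['position'],s['wrist_force'])
im,d=manip.snapshot('top'); P=pts('top',d); h=cv2.cvtColor(im,cv2.COLOR_BGR2HSV)
cv2.imwrite(f'pics/{sys.argv[1]}.png',cv2.resize(im[170:340,170:400],None,fx=3.4,fy=3.4,interpolation=cv2.INTER_CUBIC))
for c,lo,hi in(('red',(0,150,60),(6,255,255)),('blue',(100,120,50),(125,255,255)),('yel',(20,120,90),(35,255,255))):
    k,l,st,ce=cv2.connectedComponentsWithStats(cv2.inRange(h,lo,hi))
    for i in range(1,k):
        q=P[(l==i)&(d>0)]
        if st[i,4]>8 and len(q) and st[i,1]>200: print(c,st[i],np.median(q,0).round(1))
E
python3 look.py a1
```

```text
[461.20320952 -20.04083605  33.14290216] [-8.52018919  1.32055557  6.09722151]
blue [223 239  16  17 138] [500.9  80.3  36.5]
```

View pics/a1.png

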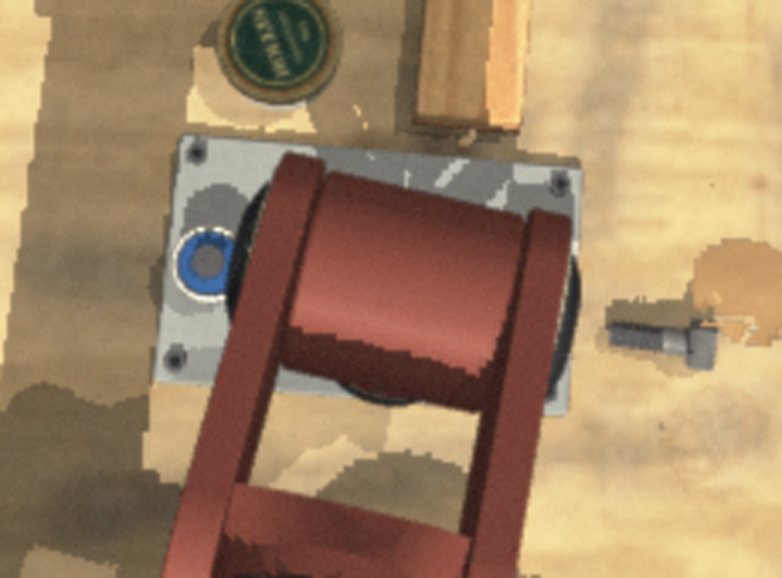

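The top view is now hidden by the arm. The push force of about 9 N fits the spring, so I'll continue along the arc and check with the wrist camera.

Emit:
{"api": "jog_arm", "payload": {
  "moves": [
    {"slide":[0.15,-0.05,0],"spin":0.5},
    {"slide":[0.14,-0.05,0],"spin":0.5},
    {"slide":[0.15,-0.04,0],"spin":0.5},
    {"slide":[0.15,-0.04,0],"spin":0.5},
    {"slide":[0.15,-0.03,0],"spin":0.5},
    {"slide":[0.15,-0.02,0],"spin":0.5},
    {"slide":[0,0,0],"spin":0}
  ]
}}

```text
time_s: 7.3
position: [486.1, -27.7, 32.8]
tcp_rot: [-3.141, -0.012, -3.108]
wrist_force: [-13.9, -2.4, 10.5]
grip_width: 0.1
finger_force: 7.1
```

Emit:
{"api": "jog_arm", "payload": {
  "moves": [
    {"slide":[0.15,-0.01,0],"spin":0.5},
    {"slide":[0.16,-0.01,0],"spin":0.5},
    {"slide":[0.16,0,0],"spin":0.5},
    {"slide":[0.15,0,0],"spin":0.5},
    {"slide":[0,0,0],"spin":0}
  ]
}}

```text
time_s: 7.72
position: [505.7, -29.0, 32.7]
tcp_rot: [-3.141, -0.009, -2.934]
wrist_force: [-11.4, -5.1, 7.2]
grip_width: -0.2
finger_force: 5.9
```

```bash
python3 - <<'E'
from h import *
s=manip.get_state();print(s['position'],s['wrist_force'])
im,d=manip.snapshot('wrist');cv2.imwrite('pics/w2.png',im)
im,d=manip.snapshot('scene');cv2.imwrite('pics/s2.png',cv2.resize(im[160:300,220:420],None,fx=4,fy=4,interpolation=cv2.INTER_CUBIC))
E
```

```text
[505.71762683 -29.00294075  32.65338368] [-11.42300427  -5.06888767   7.15606486]
```

View pics/w2.png

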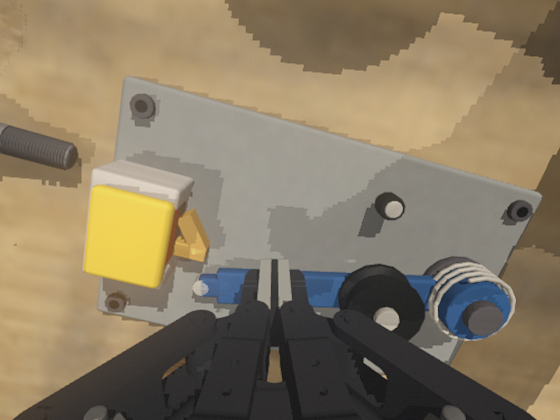

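The wrist view shows the toe at (200,288) past the pawl tip at (205,255), with the cap fully seated at (130,235). The force has dropped, so it has clicked. On to the far stop.

Emit:
{"api": "jog_arm", "payload": {
  "moves": [
    {"slide":[0.15,0.01,0],"spin":0.5},
    {"slide":[0.16,0.02,0],"spin":0.5},
    {"slide":[0.15,0.03,0],"spin":0.5},
    {"slide":[0.15,0.03,0],"spin":0.5},
    {"slide":[0,0,0],"spin":0},
    {"slide":[0,0,0],"spin":0}
  ]
}}

```text
time_s: 8.32
position: [523.7, -27.1, 32.6]
tcp_rot: [-3.141, -0.01, -2.761]
wrist_force: [-11.8, -7.7, 5.3]
grip_width: -0.2
finger_force: 6.6
```

Emit:
{"api": "jog_arm", "payload": {
  "moves": [
    {"slide":[0.06,0.02,0],"spin":0},
    {"slide":[0,0,0],"spin":0},
    {"slide":[0,0,0],"spin":0}
  ]
}}

```text
time_s: 8.57
position: [525.4, -26.6, 32.6]
tcp_rot: [-3.141, -0.01, -2.761]
wrist_force: [-11.8, -8.7, 4.9]
grip_width: 0.1
finger_force: 6.7
```

Emit:
{"api": "jog_arm", "payload": {
  "moves": [
    {"slide":[0.06,0.02,0],"spin":0},
    {"slide":[0,0,0],"spin":0},
    {"slide":[0,0,0],"spin":0}
  ]
}}

```text
time_s: 8.82
position: [527.1, -26.1, 32.7]
tcp_rot: [-3.141, -0.01, -2.761]
wrist_force: [-11.2, -10.0, 4.5]
grip_width: -0.3
finger_force: 6.9
```

Emit:
{"api": "jog_arm", "payload": {
  "moves": [
    {"slide":[0.06,0.02,0],"spin":0},
    {"slide":[0,0,0],"spin":0},
    {"slide":[0,0,0],"spin":0}
  ]
}}

```text
time_s: 9.07
position: [527.6, -25.9, 32.6]
tcp_rot: [3.142, -0.014, -2.76]
wrist_force: [-16.5, -9.9, 9.9]
grip_width: 0.2
finger_force: 9.7
```

```bash
python3 - <<'E'
from h import *
s=manip.get_state();print(s['position'],s['wrist_force'])
im,d=manip.snapshot('wrist');cv2.imwrite('pics/w3.png',im)
E
```

```text
[527.61351832 -25.9121513   32.580968  ] [-16.53629509  -9.92559607   9.85684933]
```

View pics/w3.png

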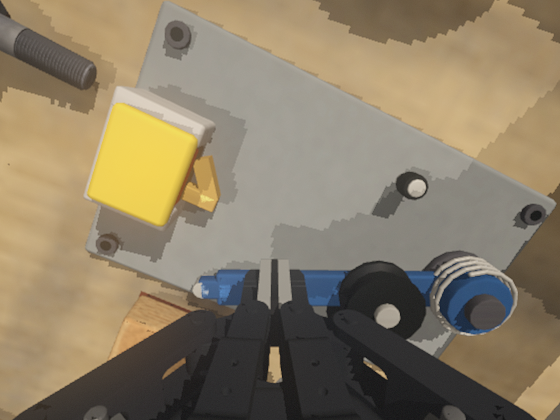

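The toe at (200,288) is well past the pawl. The force rose to 19 N with no further travel, at the pose predicted for 0.78 rad, so the arm is on the far stop. Handing in.

```bash
python3 -c "
from cell import manip
print(manip.close_job())"
```

```text
the job is handed in; nothing more can be done
None
```

The cap is pressed fully home (top measured at 44.2 mm), and the arm was pushed past the pawl's click and is held against the far stop post with about 19 N; nothing showed the tin, block or bolt being touched, and the job was handed in after about 9 s.

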